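# Snug the thumb nut and close the quick-release lever on a make-up mirror's arm

## Robot

A 6-joint arm with a two-finger parallel gripper is mounted at the origin on the work surface. World frame = base frame: x ahead of the robot, y to its left, z up, the work surface at z = 0. Lengths are in mm, angles in rad, forces in N, time in s.
With the tool pointing down it reaches from about 275 to 1000 mm from the base axis. Payload 8.4 kg.
Tool frame: the origin (TCP) lies midway between the tips of the shut fingers; the grasp point (between the pads) lies 19 mm behind it; z points along the fingers, y is the line along which they close (so a half turn about z gives the same grasp; the last joint's range is limited). The gripper opens to 85 mm and grips with 20 to 120 N. Pads are 22 mm wide; open, the fingers measure 114 mm over their backs; the gripper's body (76 mm by 85 mm) begins 54 mm behind the grasp point. The pads swing forward as they close: fully open they stand 13 mm farther back than shut.
Start: joints at [-1.111, 0.353, 1.633, -0, 1.155, -0.002], TCP at [278.474, -559.535, 211.181] pointing down, gripper open.
Joint ranges: [-2.63, 2.63], [-0.92, 2.1], [0.06, 2.66], [-1.3, 4.44], [0, 2.69], [-3.02, 3.02]. Speed limits (rad/s): [2.22, 2.22, 2.79, 3.14, 3.14, 3.14].

## Interface

Orientations are given as [roll, pitch, yaw] about the fixed x, y, z axes, in that order (R = Rz(yaw) Ry(pitch) Rx(roll)).
In Python, from rig import r, imaging gives the robot as it stands. The module is installed in compiled form; this text tells all that it offers.
- The arm moves only by the tool arm_command, never from a script. Its argument "deltas" is a list of rows, each an object of numbers: "hand": the finger opening in mm, from 0 to 85.4; "tx", "ty", "tz": the shift along the tool's x, y, z in mm; "wx", "wy", "wz": the turn, a rotation vector about the tool's x, y, z in rad. A call has 1 to 8 rows; each row shifts and turns the commanded pose from where the row before left it, along the tool's axes as they then stand; what a row does not reach is not made up. A row lasts 1/8 s, in which the tool goes at most 62.5 mm and 10.7 degrees, less where a joint would pass 70% of its speed; a pose out of reach is approached as far as the arm can. A call with a gripper value outside its range is refused whole. The fingers move at their own pace and stop on an object; "squeeze" is the grip in N (left out, the last holds). Time passes only in rows, so rows that do not move let the fingers close. It gives the time, the measured TCP pose, the force, the opening and the grip force at its end, in the units of the state.
- r.sense(): the state, without advancing time (a new reading comes with each control period).
- imaging.grab_frame(name): name is "side" or "top"; returns a dict with "image" (420x560x3 uint8, red, green, blue), "mtx" (3x3 intrinsics, pixels), "world_to_cam" (4x4, takes a point from world to camera coordinates). Camera axes: x right, y up, looking along -z (the intrinsics and any distortion apply to the point x, -y, -z); pixel columns grow to the right and rows downward; lengths in mm; the calibration is good to about 2 mm. A picture is of the moment at which its call begins. There is no depth.
- r.sign_off(): hands the job in; it is judged then, once.
The state is a dict: "clock": time; "qpos": joint angles; "qvel": joint speeds; "joint_efforts": joint torques, N m; "eef_pos": TCP position; "tcp_rot": TCP orientation; "contact_force": force on the tool from outside, world axes, zero at the start; "wrist_torque": the same for the moment, N m; "opening": opening from 0.0 (shut) to 1.0 (fully open); "grasp_force": force on a finger pad.
Only numpy, scipy, OpenCV 4.12 (cv2) and the standard library are available. Lean on these libraries where they do the work, as an engineer would, in place of code of your own. Each camera call takes 0.05 s, during which the arm holds its last target. There are 200 camera calls.

## Task

The make-up mirror's telescopic arm is at the reach we want, but its quick-release clamp is slack: stand the clamp lever straight out from the tube, run the brass thumb nut on the other side up until the lever, standing straight out, just starts to bite, then fold the lever fully home along the tube so that it closes with a firm push, never a forced one. Turn the nut only while the lever stands open, and leave the mirror's reach and the other things on the ledge as they are.

Things in the scene. Friction and masses are not known exactly. Their poses are not given: they have to be found in the camera images.
- stand: Chrome make-up mirror stand screwed to the ledge; fixed. Origin on the ledge straight below the middle of the clamp's skewer; +y along the level tube from the pedestal (28 mm post at y = -160 mm) to the mirror, z up, x along the skewer: lever on the -x side, nut on the +x side. Outer tube 28 mm thick, axis at z = 100 mm, ends at y = 12 mm.
- clamp_mid (a point): Middle of the skewer, 132 mm above the stand's origin, between the clamp's two upright ears (each 10 mm thick in x, 18 mm wide in y, top at z = 143 mm, 6 mm slit between them). Below, the collar: 38 mm thick, 24 mm long round the tube. Axes as the stand's. Nothing stands above the clamp.
- nut_centre (a point): Centre of the knurled brass thumb nut's drum, 28 mm across, 18 mm long, axis level along stand x; this point is at stand x = 31, z = 132 mm and does not turn with the nut, nor does the nut creep along x: it draws the lever's pivot to +x, 3 mm a turn (quick thread). Tightens clockwise seen from its outer (+x) end, i.e. about stand -x. Stiff: steady 0.25 N m. Needs 1.3 to 4.5 rad from its start.
- ear_face (a point): Outer face of the springy ear that the nut bears on, near its top: 13.0 mm from the slit's middle (stand x) at rest. With the lever home the clamp draws it in towards -x: 0.95 to 1.42 mm is properly clamped, less is slack, over 1.6 mm overstrains it. Too little to see: the setting is felt at the lever, not at the nut, whose own drag hardly changes.
- lever_pivot (a point): Pivot of the cam lever on the stand's -x side (x = -27.5, z = 132 mm); the lever swings level about the vertical here. The true pivot is within 2.5 mm of it along x, set by the nut. Axes as the stand's. The black lever reaches 76 mm from the pivot, is 7 mm thick and 13 mm tall.
- lever_paddle (a point): Middle of the red paddle at the lever's free end, 62 mm from the pivot: 24 mm long, 8 mm thick, 18 mm tall. Its own -y axis points along the lever away from the pivot; its -x side is the outer face, which is pushed to close the lever and lies 5 mm outside the line from the pivot (the inner face 3 mm inside).
- lever (a joint): Lever angle, rad: 0 = home, along the tube to the pedestal, on its stop; 1.57 = straight out; 2.2 = fully open. Stays where left; drag 1.5 N at the paddle, less held still. Well set, it bites at about 1.57 and is hardest from 1.05 to 0.7: held still, 7.5 to 8 N at the paddle, easing to none at 0.25 (over centre). 6.4 N: nut 1 rad slack; 3.4 N: 2.1 rad; 0.5 N: 3.6 rad; 9.3 N: 0.6 rad too tight; 11.3 N: 1.5 rad.
- mirror_centre (a point): Centre of the round make-up mirror, 150 mm across and 14 mm thick, facing the stand's -x at z = 100 mm, at the end of a 20 mm inner tube that slides in the outer one; its near rim is 130 to 170 mm from the clamp. Until the clamp is closed the inner tube is held only by about 4 N of drag.
- cup_mid (a point): Middle (half-way up) of a blue ceramic toothbrush cup, 74 mm across, 95 mm tall, loose on the ledge beyond the clamp. Leave alone.
- dropper_mid (a point): Middle (50 mm up) of an amber glass dropper bottle, 36 mm across, 100 mm tall, loose on the ledge beyond the clamp. Leave alone.
- nailbrush_mid (a point): Middle of a wooden nail brush, 92 x 40 x 32 mm, loose on the ledge on the lever side. Leave alone.
- hairclip_mid (a point): Middle of a yellow spring-jaw hair clip, 70 x 40 x 45 mm, loose on the ledge on the lever side. Leave alone.

How it is judged:
By the outcome, as a careful person would: the job done as asked, in the order asked, and still so for the second after the job is handed in, with the robot touching nothing.
It also fails if it takes over 72 s, if anything falls off the work surface, if the arm or the gripper's body presses on something with over 40 N, if the wrist force passes 120 N, or if a joint passes its speed limit or range.

## Working session

There is one attempt and no reset: what is moved stays moved. The work goes in short steps, Python scripts to look and compute and a tool call to move; the robot and the scene stay as the last step left them, time stands still between calls to the robot, and variables do not carry over. Pictures are saved under pics/ and viewed, at most 10 in all, crops included, and the job is handed in when it is done.

Besides the shell and the picture viewer there is one more tool, called after ">>>" by a JSON object that holds its "name" and its "arguments". arm_command: Moves the arm, as the interface text tells. Its arguments: {"type":"object","properties":{"deltas":{"type":"array"},"squeeze":{"type":"number"}},"required":["deltas"]}

```bash
mkdir -p pics; python3 - <<'E'
from rig import r, imaging
import cv2,numpy as np
print(r.sense())
for n in("side","top"):
    f=imaging.grab_frame(n); cv2.imwrite(f"pics/{n}0.png",f["image"][:,:,::-1]); print(n,f["mtx"].tolist(),np.round(f["world_to_cam"],4).tolist(),[k for k in f])
E
```

```text
{'clock': 0.0, 'qpos': array([-1.11142945e+00,  3.53637176e-01,  1.63415435e+00,  4.44234645e-05,
        1.15517570e+00, -2.37329063e-03]), 'qvel': array([-0.00091692, -0.00086111,  0.00019771, -0.00084402,  0.00024614,
       -0.00091969]), 'joint_efforts': array([ 4.67000573e-03, -6.05253053e+01, -3.42062938e+01,  1.27171397e-04,
        9.32957948e-03, -1.97990275e-06]), 'eef_pos': array([ 278.24512897, -559.08083896,  210.45989212]), 'tcp_rot': array([-3.14021818e+00, -4.38789702e-05,  4.61722170e-01]), 'contact_force': array([-0.21160983,  0.40939257,  0.42907426]), 'wrist_torque': array([ 0.00780371,  0.00142685, -0.04559054]), 'grasp_force': 0.0, 'opening': 0.9996873379956042}
side [[411.0468410058413, 0.0, 279.25728341593594], [0.0, 411.0468410058413, 216.17574257636218], [0.0, 0.0, 1.0]] [[-0.8057, -0.5922, 0.0124, 471.1887], [0.2876, -0.3729, 0.8822, -260.4598], [-0.5178, 0.7143, 0.4708, -437.1443], [0.0, 0.0, 0.0, 1.0]] ['image', 'mtx', 'world_to_cam']
top [[546.3105556610166, 0.0, 276.16035021219244], [0.0, 546.3105556610166, 208.89791543694346], [0.0, 0.0, 1.0]] [[0.0154, -0.9999, 0.0028, -6.9593], [0.9818, 0.0156, 0.189, -595.3109], [-0.1891, -0.0001, 0.982, -1056.7052], [0.0, 0.0, 0.0, 1.0]] ['image', 'mtx', 'world_to_cam']
```

View pics/side0.png

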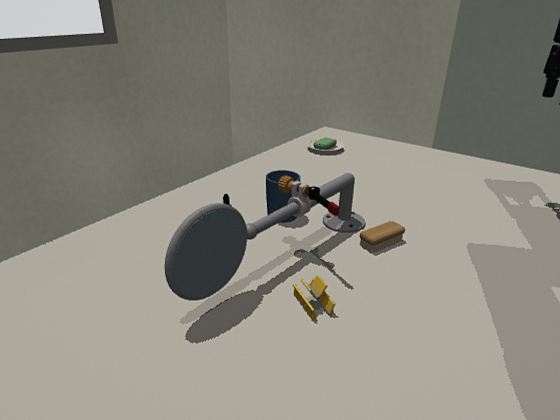

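View pics/top0.png

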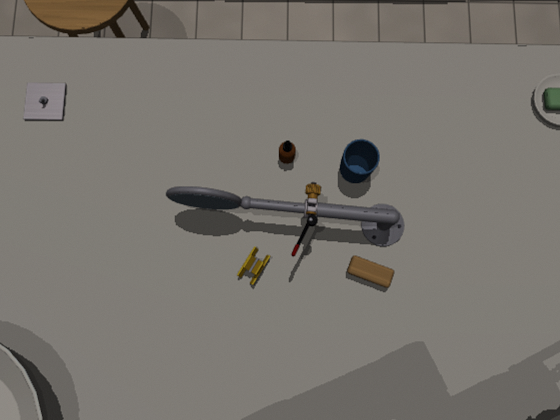

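The side view shows the mirror in front, with the clamp near (305,195), the nut at (287,184) and the red paddle at (333,209). The top view shows the nut at (313,190), the pivot at (311,220), the paddle at (296,249), the cup at (360,160), the dropper at (287,151), the hair clip at (254,266) and the brush at (370,271). The lever is well open.

```bash
cat > h.py <<'E'
import numpy as np,cv2
from rig import r,imaging
def ray(f,u,v):
    K=f["mtx"];W=f["world_to_cam"];R=W[:3,:3];t=W[:3,3]
    d=np.array([(u-K[0,2])/K[0,0],-(v-K[1,2])/K[1,1],-1.]);c=-R.T@t
    d=R.T@d;return c,d/np.linalg.norm(d)
def onz(f,u,v,z):
    c,d=ray(f,u,v);return c+d*(z-c[2])/d[2]
def tri(fs,ps):
    A=0;b=0;L=[]
    for f,p in zip(fs,ps):
        c,d=ray(f,*p);P=np.eye(3)-np.outer(d,d);A=A+P;b=b+P@c;L.append((P,c))
    x=np.linalg.solve(A,b);return x,[round(float(np.linalg.norm(P@(x-c))),1) for P,c in L]
def proj(f,p):
    q=f["world_to_cam"][:3,:3]@p+f["world_to_cam"][:3,3];K=f["mtx"]
    return np.array([K[0,0]*q[0]/-q[2]+K[0,2],K[1,1]*-q[1]/-q[2]+K[1,2]])
def mask(f,lo,hi,box):
    h=cv2.cvtColor(f["image"],cv2.COLOR_RGB2HSV);m=cv2.inRange(h,np.array(lo),np.array(hi))
    k=np.zeros_like(m);x0,y0,x1,y1=box;k[y0:y1,x0:x1]=m[y0:y1,x0:x1];return k
def cen(m):
    ys,xs=np.nonzero(m);return (xs.mean()+0.,ys.mean()+0.),len(xs),(xs.min(),ys.min(),xs.max(),ys.max())
E
python3 - <<'E'
from h import *
S=imaging.grab_frame("side");T=imaging.grab_frame("top")
RED=((0,130,50),(6,255,255)); BR=((10,110,60),(28,255,255))
rs=cen(mask(S,*RED,(300,190,360,225)));rt=cen(mask(T,*RED,(285,235,310,265)))
bs=cen(mask(S,*BR,(270,165,313,200)));bt=cen(mask(T,*BR,(300,178,326,222)))
for n,x in zip(("rs","rt","bs","bt"),(rs,rt,bs,bt)): print(n,x)
print("paddle",tri((S,T),(rs[0],rt[0])), onz(T,*rt[0],139))
print("nut",tri((S,T),(bs[0],bt[0])))
# tube axis from top view: grey edges per column
g=cv2.cvtColor(T["image"],cv2.COLOR_RGB2HSV)
for u in (260,275,290,335,350,365,380): print(u,[tuple(int(a) for a in T["image"][v,u]) for v in range(196,230,2)])
a=cv2.resize(S["image"][150:250,230:370],None,fx=5,fy=5,interpolation=cv2.INTER_CUBIC)
b=cv2.resize(T["image"][170:270,240:380],None,fx=5,fy=5,interpolation=cv2.INTER_CUBIC)
cv2.imwrite("pics/c1.png",a[:,:,::-1]);cv2.imwrite("pics/c2.png",b[:,:,::-1])
E
```

```text
rs ((np.float64(333.0), np.float64(206.05263157894737)), 57, (np.int64(328), np.int64(202), np.int64(338), np.int64(212)))
rt ((np.float64(295.0), np.float64(249.5)), 38, (np.int64(292), np.int64(245), np.int64(298), np.int64(254)))
bs ((np.float64(287.22222222222223), np.float64(182.55555555555554)), 162, (np.int64(278), np.int64(175), np.int64(307), np.int64(193)))
bt ((np.float64(312.3611111111111), np.float64(192.0888888888889)), 180, (np.int64(306), np.int64(184), np.int64(320), np.int64(213)))
paddle (array([504.17964508, -33.77682362, 134.87355904]), [0.5, 0.5]) [503.23935034 -33.83929471 139.        ]
nut (array([615.27066609, -65.30081428, 135.19312833]), [1.5, 1.5])
260 [(129, 126, 119), (108, 105, 101), (80, 79, 82), (112, 110, 116), (94, 92, 97), (67, 65, 69), (41, 41, 42), (110, 106, 101), (107, 103, 99), (111, 108, 103), (129, 125, 119), (129, 124, 119), (130, 126, 120), (94, 91, 87), (65, 64, 60), (66, 64, 61), (66, 64, 61)]
275 [(128, 124, 117), (127, 123, 118), (101, 98, 97), (86, 84, 89), (115, 113, 119), (86, 83, 89), (60, 59, 63), (69, 68, 65), (108, 105, 101), (1
[... 754 characters left out ...]
, 71, 74), (88, 87, 93), (106, 103, 109), (106, 103, 109), (81, 79, 84), (67, 66, 70), (40, 39, 41), (88, 86, 82), (106, 103, 98), (105, 103, 97), (129, 125, 119), (131, 128, 121)]
365 [(130, 127, 120), (128, 124, 117), (128, 125, 119), (127, 125, 118), (128, 125, 119), (114, 111, 106), (76, 74, 79), (92, 90, 98), (95, 93, 99), (95, 94, 99), (77, 76, 80), (61, 60, 64), (34, 34, 35), (78, 77, 81), (82, 80, 85), (93, 91, 96), (99, 98, 103)]
380 [(130, 125, 120), (128, 124, 118), (128, 125, 119), (129, 126, 119), (96, 94, 97), (91, 88, 94), (77, 76, 79), (82, 81, 85), (94, 93, 98), (108, 105, 111), (90, 89, 92), (75, 73, 77), (56, 55, 58), (32, 30, 32), (26, 26, 28), (26, 25, 27), (27, 25, 27)]
```

View pics/c1.png

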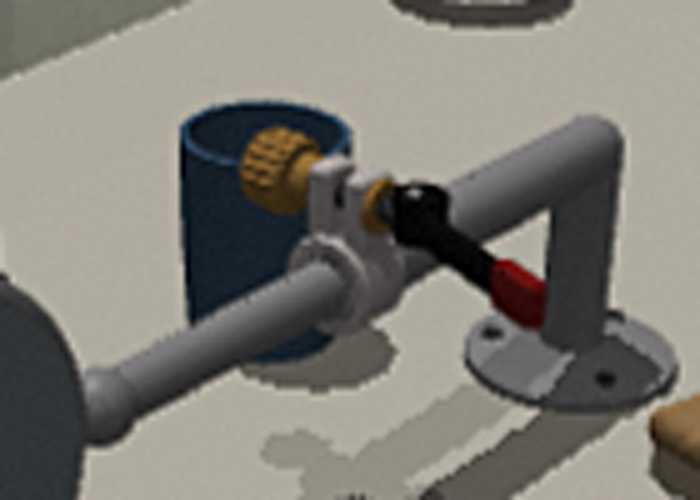

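View pics/c2.png

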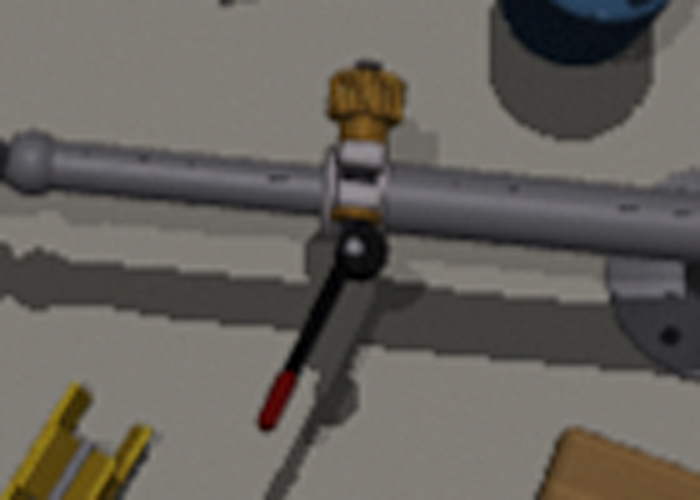

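```bash
python3 - <<'E'
from h import *
T=imaging.grab_frame("top");S=imaging.grab_frame("side")
I=T["image"].astype(int);m=(I[:,:,2]>I[:,:,0])
def axis(us):
    P=[]
    for u in us:
        v=np.nonzero(m[190:222,u])[0]+190
        # contiguous from first
        e=np.nonzero(np.diff(v)>1)[0]; v=v[:e[0]+1] if len(e) else v
        P.append(onz(T,u,(v[0]+v[-1])/2.,100)[:2]);w.append(v[-1]-v[0]+1)
    return np.array(P)
w=[];a=axis(list(range(258,298,3))+list(range(330,356,3)))
p=np.polyfit(a[:,1],a[:,0],1);print("x=",p,"res",np.std(a[:,0]-np.polyval(p,a[:,1])),w)
yaw=-np.arctan(p[0]);print("yaw",yaw)
X=np.array([np.cos(yaw),np.sin(yaw)]);Y=np.array([-np.sin(yaw),np.cos(yaw)])
print("cam",ray(T,0,0)[0],ray(S,0,0)[0])
# nut drum and pivot ball (from crop, px)
nt=(240+366/5,170+97/5);pt=(240+362/5,170+250/5)
ns=(230+285/5,150+170/5);ps=(230+420/5,150+215/5)
print("nut tri",tri((T,S),(nt,ns)));print("pivot tri",tri((T,S),(pt,ps)))
print("pivot z140",onz(T,*pt,140),"nut z140",onz(T,*nt,140))
pd=np.array([504.2,-33.8])
for q in (onz(T,*pt,138)[:2],onz(T,*nt,140)[:2],pd):
    print("along x,y from axis pt", (q-np.array([np.polyval(p,-60),-60]))@X,(q-np.array([np.polyval(p,-60),-60]))@Y)
for n,(u,v,z) in dict(clip=(254,266,40),brush=(370,270,32),cup=(360,160,95),drop=(287,148,95),post=(390,216,110)).items(): print(n,onz(T,u,v,z))
E
```

```text
x= [8.35675878e-02 5.94058239e+02] res 0.4592186432054678 [np.int64(10), np.int64(9), np.int64(9), np.int64(9), np.int64(9), np.int64(9), np.int64(9), np.int64(9), np.int64(9), np.int64(9), np.int64(9), np.int64(9), np.int64(9), np.int64(9), np.int64(14), np.int64(13), np.int64(13), np.int64(14), np.int64(13), np.int64(13), np.int64(13), np.int64(14), np.int64(13)]
yaw -0.08337386629968074
cam [ 384.83509539    2.2374932  1150.20276134] [228.21597365 494.15417025 429.74678932]
nut tri (array([619.94323908, -68.14621232, 130.5322285 ]), [0.4, 0.4])
pivot tri (array([560.92684638, -66.65659992, 129.82582173]), [0.0, 0.0])
pivot z140 [559.20114616 -65.95464582 140.        ] nut z140 [618.09805281 -67.30444239 140.        ]
along x,y from axis pt -28.88823389994706 -8.524999353115607
along x,y from axis pt 29.561242693294382 -4.8595417099481875
along x,y from axis pt -86.73133499612997 19.04339677780526
clip [479.92154631  45.49539818  40.        ]
brush [ 476.158179   -191.13698377   32.        ]
cup [ 690.36293561 -163.9650503    95.        ]
drop [712.989277  -17.5110801  95.       ]
post [ 574.61724233 -218.15056434  110.        ]
```

```bash
cat >> h.py <<'E'
from scipy.spatial.transform import Rotation as Ro
YAW=-0.083;X=np.array([np.cos(YAW),np.sin(YAW),0]);Y=np.array([-np.sin(YAW),np.cos(YAW),0]);C=np.array([588.5,-66.3,132.])
def st(p): d=np.array(p)-C; return np.round([d@X,d@Y,d[2]+132],1)
def wd(x,y,z): return C+x*X+y*Y+np.array([0,0,z-132.])
def lever(a,rad=62,z=121,off=1):  # TCP at paddle mid, lever angle a
    d=np.array([-np.sin(a),-np.cos(a)]);o=np.array([-np.cos(a),np.sin(a)])
    q=np.array([-27.5,0])+rad*d+off*o;return wd(q[0],q[1],z)
def go(p,rpy,s=None,n=1):
    s=s or r.sense();R=Ro.from_euler('xyz',s["tcp_rot"]);t=R.inv().apply(np.array(p)-s["eef_pos"])
    w=(R.inv()*Ro.from_euler('xyz',rpy)).as_rotvec();return np.round(t,1),np.round(w,3)
E
python3 - <<'E'
from h import *
for a in (2.0,1.57,.9,0): print(a,lever(a),1.487-a)
print(go([504,-34,210],[np.pi,0,-.51]))
E
```

```text
2.0 [507.5414391  -32.76229635 121.        ] -0.5129999999999999
1.57 [499.38614333 -57.93260696 121.        ] -0.08299999999999996
0.9 [508.94592953 -97.5687253  121.        ] 0.5870000000000001
0 [ 554.95801834 -125.72377863  121.        ] 1.487
(array([ 436.1, -369.8,    1.1]), array([-0.   ,  0.   ,  0.972]))
```

>>> {"name": "arm_command", "arguments": {"deltas": [{"hand":40,"wz":0.162},{"hand":40,"wz":0.162},{"wz":0.162,"hand":40},{"wz":0.162,"hand":40},{"wz":0.162,"hand":40},{"wz":0.162,"hand":40}], "squeeze": 40}}

```text
schema error: expected keys hand, tx, ty, tz, wx, wy, wz
```

>>> {"name": "arm_command", "arguments": {"deltas": [{"hand":40,"tx":0,"ty":0,"tz":0,"wx":0,"wy":0,"wz":0.162},{"hand":40,"tx":0,"ty":0,"tz":0,"wx":0,"wy":0,"wz":0.162},{"hand":40,"tx":0,"ty":0,"tz":0,"wx":0,"wy":0,"wz":0.162},{"hand":40,"tx":0,"ty":0,"tz":0,"wx":0,"wy":0,"wz":0.162},{"hand":40,"tx":0,"ty":0,"tz":0,"wx":0,"wy":0,"wz":0.162},{"hand":40,"tx":0,"ty":0,"tz":0,"wx":0,"wy":0,"wz":0.162}], "squeeze": 40}}

```text
clock: 1.05
eef_pos: [278.5, -559.5, 211.1]
tcp_rot: [-3.141, 0.0, -0.516]
contact_force: [-0.2, -0.5, -0.1]
opening: 0.47
grasp_force: 0.0
```

```bash
python3 -c "
from h import *
print(go([505.5,-33.5,180],[np.pi,0,-.51]),r.sense()['tcp_rot'])"
```

```text
(array([ -61.8, -569.5,   31.2]), array([-0.   ,  0.   , -0.006])) [-3.14147623e+00  1.65528150e-04 -5.15527704e-01]
```

>>> {"name": "arm_command", "arguments": {"deltas": [{"hand":40,"tx":-5,"ty":-50,"tz":0,"wx":0,"wy":0,"wz":0},{"hand":40,"tx":-5,"ty":-50,"tz":0,"wx":0,"wy":0,"wz":0},{"hand":40,"tx":-5,"ty":-50,"tz":0,"wx":0,"wy":0,"wz":0},{"hand":40,"tx":-5,"ty":-50,"tz":0,"wx":0,"wy":0,"wz":0},{"hand":40,"tx":-5,"ty":-50,"tz":0,"wx":0,"wy":0,"wz":0},{"hand":40,"tx":-5,"ty":-50,"tz":0,"wx":0,"wy":0,"wz":0},{"hand":40,"tx":-5,"ty":-50,"tz":0,"wx":0,"wy":0,"wz":0},{"hand":40,"tx":-5,"ty":-50,"tz":0,"wx":0,"wy":0,"wz":0}]}}

```text
clock: 2.05
eef_pos: [439.4, -189.5, 211.4]
tcp_rot: [-3.142, -0.001, -0.51]
contact_force: [-0.6, -0.2, 0.3]
opening: 0.469
grasp_force: 0.0
```

>>> {"name": "arm_command", "arguments": {"deltas": [{"hand":40,"tx":-5,"ty":-50,"tz":0,"wx":0,"wy":0,"wz":0},{"hand":40,"tx":-6,"ty":-50,"tz":0,"wx":0,"wy":0,"wz":0},{"hand":40,"tx":-6,"ty":-50,"tz":0,"wx":0,"wy":0,"wz":0},{"hand":40,"tx":-4,"ty":-20,"tz":30,"wx":0,"wy":0,"wz":-0.006},{"hand":40,"tx":0,"ty":0,"tz":0,"wx":0,"wy":0,"wz":0},{"hand":40,"tx":0,"ty":0,"tz":0,"wx":0,"wy":0,"wz":0}]}}

```text
clock: 2.8
eef_pos: [503.6, -32.8, 181.7]
tcp_rot: [3.141, -0.0, -0.504]
contact_force: [1.0, -0.1, -0.6]
opening: 0.469
grasp_force: 0.0
```

```bash
python3 - <<'E'
from h import *
print(go([505.5,-33.5,121],[np.pi,0,-.51]))
for i in range(4): print(np.round(r.sense()["contact_force"],2))
S=imaging.grab_frame("side");T=imaging.grab_frame("top")
a=cv2.resize(S["image"][120:240,230:370],None,fx=3,fy=3,interpolation=cv2.INTER_CUBIC)
b=cv2.resize(T["image"][150:270,240:360],None,fx=3,fy=3,interpolation=cv2.INTER_CUBIC)
cv2.imwrite("pics/d.png",np.hstack([a,b])[:,:,::-1])
E
```

```text
(array([ 2. , -0.3, 60.7]), array([ 0.   , -0.   ,  0.006]))
[ 0.97 -0.14 -0.58]
[ 0.97 -0.14 -0.58]
[ 0.97 -0.14 -0.58]
[ 0.97 -0.14 -0.58]
```

View pics/d.png

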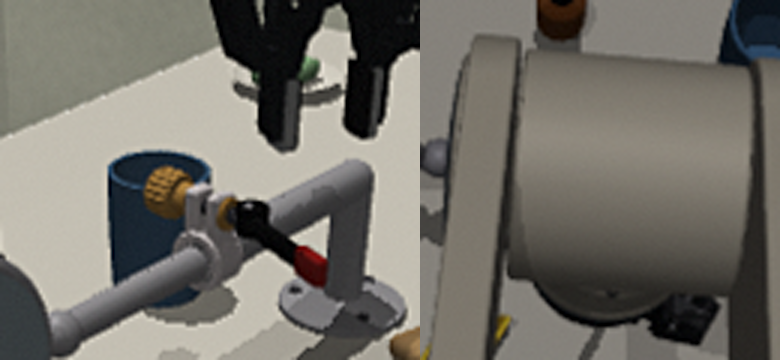

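The side view shows the fingers about 60 mm above the paddle, with the tips at (280,140) and (362,130) either side of it (310,265). The top view is hidden by the arm. I'll descend now.

>>> {"name": "arm_command", "arguments": {"deltas": [{"hand":40,"tx":1,"ty":0,"tz":30,"wx":0,"wy":0,"wz":0},{"hand":40,"tx":1,"ty":0,"tz":15,"wx":0,"wy":0,"wz":0},{"hand":40,"tx":0,"ty":0,"tz":15,"wx":0,"wy":0,"wz":0},{"hand":40,"tx":0,"ty":0,"tz":0,"wx":0,"wy":0,"wz":0}]}}

```text
clock: 3.4
eef_pos: [504.7, -33.5, 120.4]
tcp_rot: [3.141, 0.002, -0.505]
contact_force: [0.2, -0.3, -0.0]
opening: 0.468
grasp_force: 0.0
```

```bash
cat >> h.py <<'E'
def force(n=6):
    L=[]
    for i in range(n): imaging.grab_frame("side"); s=r.sense(); L.append(np.r_[s["contact_force"]])
    L=np.array(L);return np.round(L.mean(0),2),np.round(L.std(0),2)
def seq(a0,a1,n,off0,rad=62,z=121,off1=None):
    "rows from current pose to lever angle a1"
    s=r.sense();out=[]
    p=s["eef_pos"];rp=Ro.from_euler('xyz',s["tcp_rot"])
    for i in range(1,n+1):
        k=i/n;a=a0+(a1-a0)*k;o=off0 if off1 is None else off0+(off1-off0)*k
        q=lever(a,rad,z,o);Q=Ro.from_euler('xyz',[np.pi,0,1.487-a])
        t=rp.inv().apply(q-p);w=(rp.inv()*Q).as_rotvec();print(np.round(t,1),np.round(w,3));p,rp=q,Q
E
python3 - <<'E'
from h import *
print(force(4),r.sense()["eef_pos"])
S=imaging.grab_frame("side")
cv2.imwrite("pics/e.png",cv2.resize(S["image"][120:240,230:370],None,fx=4,fy=4)[:,:,::-1])
print(lever(2.0,off=1)); seq(2.,1.57,5,1)
E
```

```text
(array([-0.11,  0.  ,  0.61]), array([0.33, 0.61, 0.47])) [505.85437542 -33.32076114 121.8016267 ]
[507.5414391  -32.76229635 121.        ]
[1.3 4.  0.8] [-0.    -0.001 -0.077]
[0.1 5.3 0. ] [-0.     0.    -0.086]
[0.1 5.3 0. ] [ 0.     0.    -0.086]
[0.1 5.3 0. ] [ 0.     0.    -0.086]
[0.1 5.3 0. ] [-0.     0.    -0.086]
```

View pics/e.png

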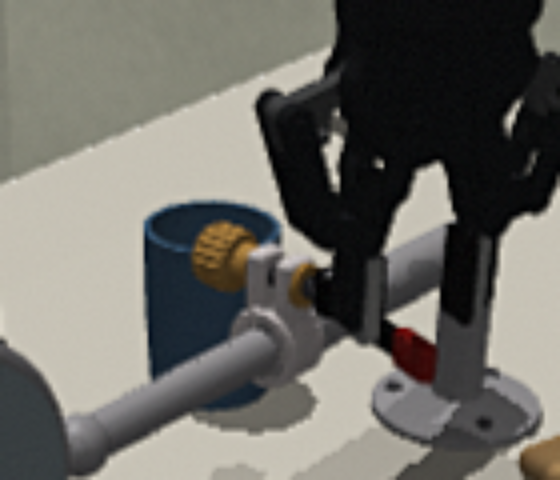

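```bash
python3 - <<'E'
from h import *
S=imaging.grab_frame("side");s=r.sense();R=Ro.from_euler('xyz',s["tcp_rot"]).as_matrix()
for n,v in dict(tcp=(0,0,0),yp=(0,20,0),ym=(0,-20,0),ypb=(0,20,-4),yp34=(0,34,-4)).items():
    print(n,(proj(S,s["eef_pos"]+R@np.array(v))-[230,120])*4)
print("paddle",(proj(S,np.array([504.2,-33.8,132]))-[230,120])*4)
rs=cen(mask(S,(0,130,50),(6,255,255),(300,190,360,225)));print((np.array(rs[0])-[230,120])*4,rs)
print("lever model paddle",[(a,(proj(S,lever(a,z=132))-[230,120])*4) for a in (2.2,2.0,1.8)])
E
```

```text
tcp [406.7651225  372.69829892]
yp [448.77526801 363.68331343]
ym [363.79569706 381.91913693]
ypb [449.61149074 354.98229305]
yp34 [478.53882535 348.84100933]
paddle [412.69236772 350.79531759]
[413.47058824 352.41176471] ((np.float64(333.36764705882354), np.float64(208.10294117647058)), 68, (np.int64(328), np.int64(202), np.int64(338), np.int64(215)))
lever model paddle [(2.2, array([375.73179278, 353.34113677])), (2.0, array([404.14697319, 349.41834768])), (1.8, array([429.14544717, 342.99174451]))]
```

The picture shows the finger tips at rows 322 to 340, barely level with the top of the paddle at (412,352). When open, the tips sit well behind the TCP, so I'll go lower.

>>> {"name": "arm_command", "arguments": {"deltas": [{"hand":36,"tx":0,"ty":0,"tz":8,"wx":0,"wy":0,"wz":0},{"hand":36,"tx":0,"ty":0,"tz":7,"wx":0,"wy":0,"wz":0},{"hand":36,"tx":0,"ty":0,"tz":0,"wx":0,"wy":0,"wz":0}]}}

```text
clock: 4.08
eef_pos: [504.7, -33.2, 105.3]
tcp_rot: [3.141, 0.002, -0.504]
contact_force: [0.1, 0.2, 0.2]
opening: 0.42
grasp_force: 0.0
```

```bash
python3 - <<'E'
from h import *
print(force(4),r.sense()["eef_pos"])
S=imaging.grab_frame("side");s=r.sense();R=Ro.from_euler('xyz',s["tcp_rot"]).as_matrix()
im=cv2.resize(S["image"][170:240,290:370],None,fx=7,fy=7,interpolation=cv2.INTER_CUBIC).copy()
for y in (18,-18):
  for x in (-11,11):
    for z in (0,-10,-20):
      p=(proj(S,s["eef_pos"]+R@np.array([x,y,z]))-[290,170])*7; cv2.circle(im,tuple(int(a) for a in p),4,(0,255 if x<0 else 0,255-z*0),1)
cv2.imwrite("pics/f.png",im[:,:,::-1])
seq(2.,1.57,5,1,z=106)
E
```

```text
(array([-0.09,  0.2 ,  0.17]), array([0.03, 0.3 , 0.17])) [505.45259276 -33.30874806 106.24509051]
[1.6 3.9 0.3] [-0.    -0.    -0.077]
[0.1 5.3 0. ] [-0.     0.    -0.086]
[0.1 5.3 0. ] [ 0.     0.    -0.086]
[0.1 5.3 0. ] [ 0.     0.    -0.086]
[0.1 5.3 0. ] [-0.     0.    -0.086]
```

View pics/f.png

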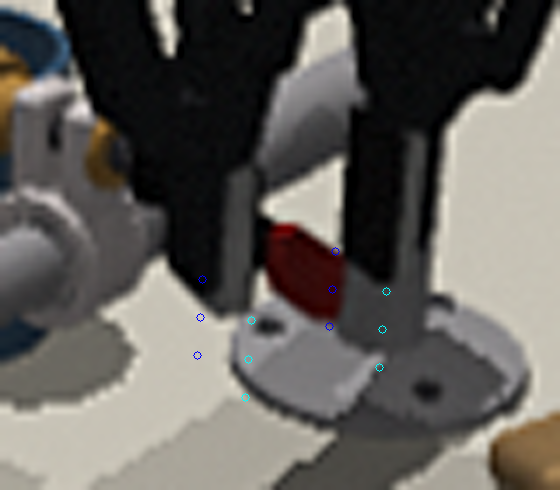

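The tips now overlap the paddle (300,272), one on each side. The open tips sit about 20 mm behind the TCP. Next I'll plan the push to straight out.

```bash
python3 - <<'E'
from h import *
seq(2.,1.57,6,-2,z=106,off1=-13)
print(lever(1.57,off=-13,z=106))
E
```

```text
[1.9 7.8 0.3] [-0.    -0.    -0.063]
[0.6 6.3 0. ] [-0.     0.    -0.072]
[0.7 6.3 0. ] [ 0.     0.    -0.072]
[0.8 6.2 0. ] [ 0.     0.    -0.072]
[1.  6.2 0. ] [-0.     0.    -0.072]
[1.1 6.2 0. ] [ 0.     0.    -0.072]
[498.2365876  -71.88533148 106.        ]
```

>>> {"name": "arm_command", "arguments": {"deltas": [{"hand":36,"tx":1,"ty":7.8,"tz":0,"wx":0,"wy":0,"wz":-0.063},{"hand":36,"tx":0.6,"ty":6.3,"tz":0,"wx":0,"wy":0,"wz":-0.072},{"hand":36,"tx":0.7,"ty":6.3,"tz":0,"wx":0,"wy":0,"wz":-0.072},{"hand":36,"tx":0.8,"ty":6.2,"tz":0,"wx":0,"wy":0,"wz":-0.072},{"hand":36,"tx":1,"ty":6.2,"tz":0,"wx":0,"wy":0,"wz":-0.072},{"hand":36,"tx":1.1,"ty":6.2,"tz":0,"wx":0,"wy":0,"wz":-0.072},{"hand":36,"tx":0,"ty":0,"tz":0,"wx":0,"wy":0,"wz":0}]}}

```text
clock: 5.2
eef_pos: [497.5, -71.7, 106.4]
tcp_rot: [3.142, -0.0, -0.082]
contact_force: [-0.3, -1.0, -0.8]
opening: 0.421
grasp_force: 0.0
```

```bash
python3 - <<'E'
from h import *
print(force(4),r.sense()["eef_pos"],r.sense()["tcp_rot"])
S=imaging.grab_frame("side")
rs=cen(mask(S,(0,130,50),(6,255,255),(300,170,380,240)));print(rs)
for a in (1.4,1.5,1.57,1.65,1.75): print(a,proj(S,lever(a,z=132)))
E
```

```text
(array([ 0.37, -0.04, -0.31]), array([0.5 , 0.62, 0.05])) [497.41669044 -71.28825455 106.25111627] [ 3.14155148e+00 -1.31040305e-04 -8.22154613e-02]
((np.float64(348.93333333333334), np.float64(205.73333333333332)), 15, (np.int64(347), np.int64(201), np.int64(351), np.int64(210)))
1.4 [346.18745372 201.046915  ]
1.5 [344.47189598 202.37125027]
1.57 [343.06038755 203.24640278]
1.65 [341.24311339 204.186152  ]
1.75 [338.68115374 205.25856896]
```

>>> {"name": "arm_command", "arguments": {"deltas": [{"hand":36,"tx":0,"ty":-5,"tz":0,"wx":0,"wy":0,"wz":0},{"hand":36,"tx":0,"ty":0,"tz":-40,"wx":0,"wy":0,"wz":0},{"hand":44,"tx":0,"ty":0,"tz":-40,"wx":0,"wy":0,"wz":0},{"hand":44,"tx":0,"ty":0,"tz":0,"wx":0,"wy":0,"wz":0}]}}

```text
clock: 5.95
eef_pos: [499.9, -66.4, 189.1]
tcp_rot: [3.141, -0.006, -0.081]
contact_force: [-0.3, 0.5, -0.3]
opening: 0.512
grasp_force: 0.0
```

```bash
python3 - <<'E'
from h import *
S=imaging.grab_frame("side")
rs=cen(mask(S,(0,130,50),(6,255,255),(300,170,380,240)));print(rs)
print([(a,np.round(proj(S,lever(a,z=132)),1)) for a in (1.4,1.5,1.57,1.65,1.75,1.97,2.03)])
p=wd(33,0,180);print(p,go(p,[np.pi,0,YAW]))
E
```

```text
((np.float64(344.66326530612247), np.float64(203.16326530612244)), 98, (np.int64(338), np.int64(198), np.int64(351), np.int64(209)))
[(1.4, array([346.2, 201. ])), (1.5, array([344.5, 202.4])), (1.57, array([343.1, 203.2])), (1.65, array([341.2, 204.2])), (1.75, array([338.7, 205.3])), (1.97, array([332. , 207.2])), (2.03, array([330. , 207.5]))]
[621.38639674 -69.03585625 180.        ] (array([122.5,  -7.2,   7.6]), array([ 0.   , -0.003,  0.002]))
```

>>> {"name": "arm_command", "arguments": {"deltas": [{"hand":44,"tx":42,"ty":-2,"tz":0,"wx":0,"wy":0,"wz":0},{"hand":44,"tx":42,"ty":-2,"tz":0,"wx":0,"wy":0,"wz":0},{"hand":44,"tx":40.5,"ty":-3,"tz":0,"wx":0,"wy":0,"wz":0},{"hand":44,"tx":0,"ty":0,"tz":20,"wx":0,"wy":0,"wz":0},{"hand":44,"tx":0,"ty":0,"tz":0,"wx":0,"wy":0,"wz":0},{"hand":44,"tx":0,"ty":0,"tz":0,"wx":0,"wy":0,"wz":0}]}}

```text
clock: 6.75
eef_pos: [621.7, -69.4, 165.7]
tcp_rot: [-3.142, 0.001, -0.081]
contact_force: [-0.4, 0.1, 0.6]
opening: 0.515
grasp_force: 0.0
```

```bash
python3 - <<'E'
from h import *
p=wd(35,0,102);print(p,go(p,[np.pi,0,YAW]),r.sense()["eef_pos"],r.sense()["qpos"])
S=imaging.grab_frame("side")
cv2.imwrite("pics/g.png",cv2.resize(S["image"][110:230,230:370],None,fx=5,fy=5,interpolation=cv2.INTER_CUBIC)[:,:,::-1])
E
```

```text
[623.37951169 -69.20166572 102.        ] (array([ 1.7, -0.3, 63.7]), array([-0.   ,  0.001,  0.002])) [621.73839131 -69.39101292 165.6957714 ] [-1.13551763e-01  3.99187940e-01  1.67313775e+00  1.17482908e-05
  1.07066698e+00  1.53841190e+00]
```

View pics/g.png

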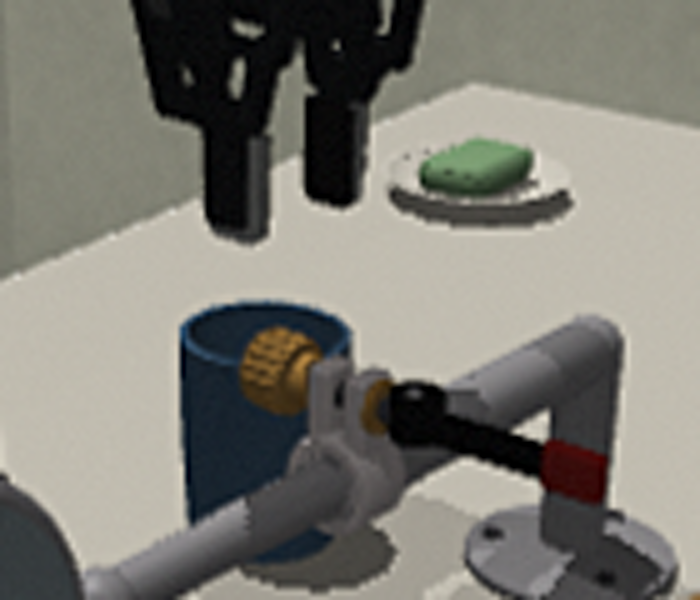

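The lever stands straight out, with the paddle at (575,470). The fingers are above the nut (280,370). Now I'll descend and tilt the open fingers back by 0.75 rad.

>>> {"name": "arm_command", "arguments": {"deltas": [{"hand":44,"tx":1.7,"ty":0,"tz":25,"wx":0,"wy":0,"wz":0},{"hand":44,"tx":0,"ty":0,"tz":20,"wx":0,"wy":0,"wz":0},{"hand":44,"tx":0,"ty":0,"tz":18.5,"wx":0,"wy":0,"wz":0},{"hand":44,"tx":0,"ty":0,"tz":0,"wx":0,"wy":0,"wz":0}]}}

```text
clock: 7.3
eef_pos: [622.9, -69.6, 101.0]
tcp_rot: [-3.141, 0.003, -0.081]
contact_force: [0.2, -0.0, -0.2]
opening: 0.518
grasp_force: 0.0
```

>>> {"name": "arm_command", "arguments": {"deltas": [{"hand":44,"tx":0,"ty":-4.5,"tz":-0.3,"wx":0.15,"wy":0,"wz":0},{"hand":44,"tx":0,"ty":-4.5,"tz":-0.3,"wx":0.15,"wy":0,"wz":0},{"hand":44,"tx":0,"ty":-4.5,"tz":-0.3,"wx":0.15,"wy":0,"wz":0},{"hand":44,"tx":0,"ty":-4.5,"tz":-0.3,"wx":0.15,"wy":0,"wz":0},{"hand":44,"tx":0,"ty":-4.5,"tz":-0.3,"wx":0.15,"wy":0,"wz":0},{"hand":44,"tx":0,"ty":0,"tz":0,"wx":0,"wy":0,"wz":0}]}}

```text
clock: 8.05
eef_pos: [625.4, -51.0, 109.3]
tcp_rot: [-2.392, 0.002, -0.084]
contact_force: [-0.3, 0.2, 0.6]
opening: 0.518
grasp_force: 0.0
```

```bash
cat >> h.py <<'E'
def grip(L=30):
    s=r.sense();R=Ro.from_euler('xyz',s["tcp_rot"]);print("grasp pt stand",st(s["eef_pos"]+R.apply([0,0,-L])),"rot",np.round(s["tcp_rot"],3),"tilt",np.round((Ro.from_euler('xyz',[np.pi,0,YAW]).inv()*R).as_rotvec(),3),"F",np.round(s["contact_force"],1),"M",np.round(s["wrist_torque"],2),"q",np.round(s["qpos"],2),"open mm",round(s["opening"]*85.4,1),s["grasp_force"],s["clock"])
E
python3 -c "
from h import *
grip()"
```

```text
grasp pt stand [ 35.5  -2.1 131.2] rot [-2.392e+00  2.000e-03 -8.400e-02] tilt [ 0.75  -0.002  0.002] F [-0.3  0.2  0.6] M [-0.3   0.03 -0.05] q [-0.46  0.65  1.65  0.73  1.27  0.82] open mm 44.2 0.0 8.05
```

>>> {"name": "arm_command", "arguments": {"deltas": [{"hand":22,"tx":0,"ty":0,"tz":0,"wx":0,"wy":0,"wz":0},{"hand":22,"tx":0,"ty":0,"tz":0,"wx":0,"wy":0,"wz":0},{"hand":22,"tx":0,"ty":0,"tz":0,"wx":0,"wy":0,"wz":0}], "squeeze": 50}}

```text
clock: 8.43
eef_pos: [626.2, -48.4, 112.5]
tcp_rot: [-2.395, -0.002, -0.079]
contact_force: [-2.7, -4.1, 5.3]
opening: 0.302
grasp_force: 48.9
```

```bash
python3 -c "
from h import *
grip()"
```

```text
grasp pt stand [ 36.1   0.6 134.5] rot [-2.395e+00 -2.000e-03 -7.900e-02] tilt [ 0.747  0.    -0.005] F [-2.7 -4.1  5.3] M [0.12 0.27 0.4 ] q [-0.45  0.64  1.65  0.72  1.27  0.82] open mm 25.8 48.90811264514923 8.425
```

>>> {"name": "arm_command", "arguments": {"deltas": [{"hand":22,"tx":0,"ty":-3.5,"tz":0,"wx":0,"wy":0,"wz":0},{"hand":22,"tx":0,"ty":4.2,"tz":-0.3,"wx":-0.15,"wy":0,"wz":0},{"hand":22,"tx":0,"ty":4.2,"tz":-0.3,"wx":-0.15,"wy":0,"wz":0},{"hand":22,"tx":0,"ty":4.2,"tz":-0.3,"wx":-0.15,"wy":0,"wz":0},{"hand":22,"tx":0,"ty":4.2,"tz":-0.3,"wx":-0.15,"wy":0,"wz":0},{"hand":22,"tx":0,"ty":4.2,"tz":-0.3,"wx":-0.15,"wy":0,"wz":0}]}}

```text
clock: 9.18
eef_pos: [624.9, -66.4, 106.1]
tcp_rot: [3.133, -0.004, -0.078]
contact_force: [-3.6, -9.3, -26.2]
opening: 0.303
grasp_force: 50.6
```

```bash
python3 -c "
from h import *
grip(28)"
```

```text
grasp pt stand [ 36.2   3.2 134.1] rot [ 3.133 -0.004 -0.078] tilt [-0.009  0.004 -0.005] F [ -3.6  -9.3 -26.2] M [-1.4   0.41  0.26] q [-0.1   0.47  1.72 -0.01  0.95  1.55] open mm 25.9 50.571550726890564 9.175
```

>>> {"name": "arm_command", "arguments": {"deltas": [{"hand":22,"tx":0,"ty":0,"tz":0,"wx":0,"wy":0,"wz":0},{"hand":22,"tx":0,"ty":0,"tz":0,"wx":0,"wy":0,"wz":0}]}}

```text
clock: 9.43
eef_pos: [624.8, -66.3, 105.8]
tcp_rot: [3.136, -0.003, -0.077]
contact_force: [1.2, -11.2, -11.0]
opening: 0.3
grasp_force: 52.5
```

```bash
python3 -c "
from h import *
grip(28)"
```

```text
grasp pt stand [ 36.1   3.2 133.8] rot [ 3.136e+00 -3.000e-03 -7.700e-02] tilt [-0.006  0.003 -0.006] F [  1.2 -11.2 -11. ] M [-2.   -0.32  0.26] q [-0.1   0.47  1.72 -0.01  0.95  1.55] open mm 25.6 52.541399002075195 9.425
```

>>> {"name": "arm_command", "arguments": {"deltas": [{"hand":22,"tx":0,"ty":1,"tz":1.5,"wx":0,"wy":0,"wz":0},{"hand":22,"tx":0,"ty":3.9,"tz":-0.3,"wx":-0.15,"wy":0,"wz":0},{"hand":22,"tx":0,"ty":3.9,"tz":-0.3,"wx":-0.15,"wy":0,"wz":0},{"hand":22,"tx":0,"ty":3.9,"tz":-0.3,"wx":-0.15,"wy":0,"wz":0},{"hand":22,"tx":0,"ty":3.9,"tz":-0.3,"wx":-0.15,"wy":0,"wz":0},{"hand":22,"tx":0,"ty":0,"tz":0,"wx":0,"wy":0,"wz":0}]}}

```text
clock: 10.18
eef_pos: [623.6, -81.2, 110.3]
tcp_rot: [2.533, -0.001, -0.075]
contact_force: [-1.0, -13.6, 2.6]
opening: 0.302
grasp_force: 53.4
```

```bash
python3 -c "
from h import *
grip(26)"
```

```text
grasp pt stand [ 36.1   2.9 131.6] rot [ 2.533e+00 -1.000e-03 -7.500e-02] tilt [-0.609  0.003 -0.007] F [ -1.  -13.6   2.6] M [-1.8   0.27  0.23] q [ 0.19  0.58  1.69 -0.65  1.15  2.2 ] open mm 25.8 53.41197073459625 10.175
```

>>> {"name": "arm_command", "arguments": {"deltas": [{"hand":44,"tx":0,"ty":0,"tz":0,"wx":0,"wy":0,"wz":0},{"hand":44,"tx":0,"ty":0,"tz":0,"wx":0,"wy":0,"wz":0},{"hand":44,"tx":0,"ty":-3.9,"tz":-0.3,"wx":0.15,"wy":0,"wz":0},{"hand":44,"tx":0,"ty":-3.9,"tz":-0.3,"wx":0.15,"wy":0,"wz":0},{"hand":44,"tx":0,"ty":-3.9,"tz":-0.3,"wx":0.15,"wy":0,"wz":0},{"hand":44,"tx":0,"ty":-3.9,"tz":-0.3,"wx":0.16,"wy":0,"wz":0},{"hand":44,"tx":0,"ty":0,"tz":-40,"wx":0,"wy":0,"wz":0},{"hand":36,"tx":0,"ty":0,"tz":-40,"wx":0,"wy":0,"wz":0}]}}

```text
clock: 11.18
eef_pos: [624.3, -68.0, 185.5]
tcp_rot: [-3.132, -0.001, -0.083]
contact_force: [0.5, -0.2, 0.7]
opening: 0.42
grasp_force: 0.0
```

```bash
sed -i 's/588.5,-66.3,132/588.7,-63.3,132/' h.py; python3 - <<'E'
from h import *
grip(26)
print(go(lever(1.57,off=0,z=180),[np.pi,0,YAW]), go(lever(1.57,off=0,z=106),[np.pi,0,YAW]))
S=imaging.grab_frame("side")
rs=cen(mask(S,(0,130,50),(6,255,255),(300,170,380,240)));print(rs)
print([(a,np.round(proj(S,lever(a,z=132)),1)) for a in (1.4,1.5,1.57,1.65,1.97)])
E
```

```text
grasp pt stand [ 35.9  -2.  211.5] rot [-3.132e+00 -1.000e-03 -8.300e-02] tilt [ 0.01   0.001 -0.   ] F [ 0.5 -0.2  0.7] M [-0.03 -0.09  0.02] q [-0.12  0.38  1.65  0.01  1.11  1.53] open mm 35.9 0.0 11.175
(array([-125.4,   -1.7,    5.4]), array([-0.01 , -0.001,  0.   ])) (array([-125.5,   -0.9,   79.4]), array([-0.01 , -0.001,  0.   ]))
((np.float64(344.07216494845363), np.float64(203.36082474226805)), 97, (np.int64(338), np.int64(198), np.int64(350), np.int64(209)))
[(1.4, array([345.2, 201.6])), (1.5, array([343.5, 203. ])), (1.57, array([342.1, 203.9])), (1.65, array([340.2, 204.8])), (1.97, array([331. , 207.8]))]
```

>>> {"name": "arm_command", "arguments": {"deltas": [{"hand":36,"tx":-42,"ty":0,"tz":0,"wx":-0.01,"wy":0,"wz":0},{"hand":36,"tx":-42,"ty":0,"tz":0,"wx":0,"wy":0,"wz":0},{"hand":36,"tx":-41.5,"ty":0,"tz":0,"wx":0,"wy":0,"wz":0},{"hand":36,"tx":0,"ty":0,"tz":30,"wx":0,"wy":0,"wz":0},{"hand":36,"tx":0,"ty":0,"tz":30,"wx":0,"wy":0,"wz":0},{"hand":36,"tx":0,"ty":0,"tz":19,"wx":0,"wy":0,"wz":0},{"hand":36,"tx":0,"ty":0,"tz":0,"wx":0,"wy":0,"wz":0},{"hand":36,"tx":0,"ty":0,"tz":0,"wx":0,"wy":0,"wz":0}]}}

```text
clock: 12.22
eef_pos: [500.0, -57.2, 105.9]
tcp_rot: [3.141, -0.002, -0.081]
contact_force: [-0.3, 0.8, -0.4]
opening: 0.423
grasp_force: 0.0
```

```bash
python3 - <<'E'
from h import *
grip(26);print(force(4))
seq(1.57,.9,8,-13,z=106)
E
```

```text
grasp pt stand [-89.   -1.3 131.9] rot [ 3.141e+00 -2.000e-03 -8.100e-02] tilt [-0.     0.002 -0.002] F [-0.3  0.8 -0.4] M [-0.06 -0.02  0.05] q [-0.12  0.3   1.99 -0.    0.85  1.53] open mm 36.1 0.0 12.225
(array([ 0.18, -0.45, -0.01]), array([0.34, 0.65, 0.29]))
[ 0.8 16.8 -0.2] [ 0.    -0.002 -0.082]
[1.3 5.1 0. ] [-0.     0.    -0.084]
[1.3 5.1 0. ] [ 0.     0.    -0.084]
[1.3 5.1 0. ] [ 0.     0.    -0.084]
[1.3 5.1 0. ] [ 0.     0.    -0.084]
[1.3 5.1 0. ] [ 0.     0.    -0.084]
[1.3 5.1 0. ] [ 0.     0.    -0.084]
[1.3 5.1 0. ] [-0.     0.    -0.084]
```

>>> {"name": "arm_command", "arguments": {"deltas": [{"hand":36,"tx":0.8,"ty":16.8,"tz":0,"wx":0,"wy":0,"wz":-0.084},{"hand":36,"tx":1.3,"ty":5.1,"tz":0,"wx":0,"wy":0,"wz":-0.084},{"hand":36,"tx":1.3,"ty":5.1,"tz":0,"wx":0,"wy":0,"wz":-0.084},{"hand":36,"tx":1.3,"ty":5.1,"tz":0,"wx":0,"wy":0,"wz":-0.084},{"hand":36,"tx":1.3,"ty":5.1,"tz":0,"wx":0,"wy":0,"wz":-0.084},{"hand":36,"tx":1.3,"ty":5.1,"tz":0,"wx":0,"wy":0,"wz":-0.084},{"hand":36,"tx":1.3,"ty":5.1,"tz":0,"wx":0,"wy":0,"wz":-0.084},{"hand":36,"tx":1.3,"ty":5.1,"tz":0,"wx":0,"wy":0,"wz":-0.084}]}}

```text
clock: 13.42
eef_pos: [515.1, -104.9, 105.2]
tcp_rot: [-3.139, 0.001, 0.593]
contact_force: [-5.0, 6.7, 4.8]
opening: 0.422
grasp_force: 4.0
```

```bash
cat >> h.py <<'E'
def push(n=8):
    f,s=force(n);q=r.sense();yaw=q["tcp_rot"][2];yv=np.array([np.sin(yaw),-np.cos(yaw),0])
    print("push N (on lever, closing +)",round(float(-f@yv),2),"sd/√n",np.round(s/np.sqrt(n),2),"F",f,"pos st",st(q["eef_pos"]),"a",round(1.487-yaw,3),q["clock"])
E
python3 -c "
from h import *
push()"
```

```text
push N (on lever, closing +) 4.65 sd/√n [0.14 0.2  0.18] F [-3.37  3.34  3.24] pos st [-69.3 -48.1 105. ] a 0.897 13.825
```

>>> {"name": "arm_command", "arguments": {"deltas": [{"hand":36,"tx":0,"ty":-4,"tz":0,"wx":0,"wy":0,"wz":0},{"hand":36,"tx":5,"ty":0,"tz":0,"wx":0,"wy":0,"wz":-0.12},{"hand":36,"tx":0,"ty":4.5,"tz":0,"wx":0,"wy":0,"wz":0},{"hand":36,"tx":0,"ty":0,"tz":0,"wx":0,"wy":0,"wz":0},{"hand":36,"tx":0,"ty":0,"tz":0,"wx":0,"wy":0,"wz":0}]}}

```text
clock: 14.45
eef_pos: [519.1, -102.7, 104.2]
tcp_rot: [-3.139, 0.002, 0.711]
contact_force: [-6.7, 3.1, 0.9]
opening: 0.422
grasp_force: 2.7
```

```bash
python3 - <<'E'
from h import *
push()
s=r.sense();p=s["eef_pos"]+Ro.from_euler('xyz',s["tcp_rot"]).apply([-11,-18,0]);q=st(p)-[-27.5,0,0];print("edge",q,"arm",np.hypot(q[0],q[1]),"ang",np.arctan2(-q[0],-q[1]),"lever a",np.arctan2(-q[0],-q[1])-np.arcsin(5/np.hypot(q[0],q[1])) ,s["wrist_torque"])
E
```

```text
push N (on lever, closing +) 6.04 sd/√n [0.09 0.13 0.13] F [-6.39  2.47  0.71] pos st [-66.1 -45.  104.3] a 0.776 14.85
edge [-59.1 -40.3 104.3] arm 71.53251009156605 ang 0.9723249316101021 lever a 0.9023696001557014 [0.4445035  1.03486881 0.01671336]
```

>>> {"name": "arm_command", "arguments": {"deltas": [{"hand":36,"tx":0.5,"ty":-4,"tz":0,"wx":0,"wy":0,"wz":0},{"hand":36,"tx":0,"ty":0,"tz":0,"wx":0,"wy":0,"wz":0},{"hand":36,"tx":-0.5,"ty":4,"tz":0,"wx":0,"wy":0,"wz":0},{"hand":36,"tx":-0.2,"ty":2,"tz":0,"wx":0,"wy":0,"wz":0},{"hand":36,"tx":0,"ty":0,"tz":0,"wx":0,"wy":0,"wz":0},{"hand":36,"tx":0,"ty":0,"tz":0,"wx":0,"wy":0,"wz":0},{"hand":36,"tx":0,"ty":0,"tz":0,"wx":0,"wy":0,"wz":0}]}}

```text
clock: 15.72
eef_pos: [521.3, -104.4, 104.7]
tcp_rot: [-3.14, 0.001, 0.711]
contact_force: [-5.0, 3.8, 0.4]
opening: 0.424
grasp_force: 2.9
```

```bash
cat >> h.py <<'E'
def edge(n=8,x=-11,y=-18):
    f,sd=force(n);s=r.sense();p=s["eef_pos"]+Ro.from_euler('xyz',s["tcp_rot"]).apply([x,y,0]);q=st(p)-[-27.5,0,0]
    arm=np.hypot(q[0],q[1]);a=np.arctan2(-q[0],-q[1])-np.arcsin(5/arm)
    o=-np.cos(a)*X+np.sin(a)*Y;d=-np.sin(a)*X-np.cos(a)*Y;m=np.sqrt(arm**2-25)*(f@o)-5*(f@d)
    print("a",round(a,3),"arm",round(arm,1),"Fn",round(f@o,2),"Ft",round(f@d,2),"Fz",f[2],"=> at 62mm:",round(m/62,2),"sd",np.round(sd/np.sqrt(n),2),"t",s["clock"])
E
python3 -c "
from h import *
edge()"
```

```text
a 0.866 arm 70.5 Fn 5.69 Ft 1.81 Fz 0.88 => at 62mm: 6.3 sd [0.18 0.05 0.26] t 16.125
```

```bash
python3 - <<'E'
from h import *
seq(.776,.87,1,0,z=106)
print()
import h
s0=r.sense
# continuation rows from ideal pose a=.87 off 0 to 1.58 off 15.5
p=lever(.87,62,106,0);rp=Ro.from_euler('xyz',[np.pi,0,1.487-.87]);n=8
for i in range(1,n+1):
    a=.87+(1.58-.87)*i/n;o=min(15.5,8*i);q=lever(a,62,106,o);Q=Ro.from_euler('xyz',[np.pi,0,1.487-a])
    print(np.round(rp.inv().apply(q-p),1),np.round((rp.inv()*Q).as_rotvec(),3));p,rp=q,Q
E
```

```text
[ -3.1 -12.5  -1.3] [-0.002  0.001  0.094]

[  0.9 -13.5  -0. ] [-0.    -0.     0.089]
[  1.6 -12.9  -0. ] [-0.    -0.     0.089]
[ 1.6 -5.4 -0. ] [ 0.    -0.     0.089]
[ 1.6 -5.4 -0. ] [-0.    -0.     0.089]
[ 1.6 -5.4 -0. ] [ 0.    -0.     0.089]
[ 1.6 -5.4 -0. ] [ 0.    -0.     0.089]
[ 1.6 -5.4 -0. ] [ 0.    -0.     0.089]
[ 1.6 -5.4 -0. ] [-0.    -0.     0.089]
```

>>> {"name": "arm_command", "arguments": {"deltas": [{"hand":36,"tx":-3.1,"ty":-12.5,"tz":-1.3,"wx":0,"wy":0,"wz":0.094},{"hand":36,"tx":0.9,"ty":-10,"tz":0,"wx":0,"wy":0,"wz":0.089},{"hand":36,"tx":1.6,"ty":-9,"tz":0,"wx":0,"wy":0,"wz":0.089},{"hand":36,"tx":1.6,"ty":-8,"tz":0,"wx":0,"wy":0,"wz":0.089},{"hand":36,"tx":1.6,"ty":-8,"tz":0,"wx":0,"wy":0,"wz":0.089},{"hand":36,"tx":1.6,"ty":-7.5,"tz":0,"wx":0,"wy":0,"wz":0.089},{"hand":36,"tx":1.6,"ty":-5.5,"tz":0,"wx":0,"wy":0,"wz":0.089},{"hand":36,"tx":1.6,"ty":-5.5,"tz":0,"wx":0,"wy":0,"wz":0.089}]}}

```text
clock: 17.12
eef_pos: [502.8, -45.5, 106.6]
tcp_rot: [3.141, -0.002, -0.009]
contact_force: [0.6, -1.7, -0.1]
opening: 0.424
grasp_force: 0.9
```

```bash
python3 - <<'E'
from h import *
s=r.sense();print(s["eef_pos"],s["tcp_rot"],s["contact_force"],lever(1.58,62,106,15.5),go(lever(1.58,62,106,15.5),[np.pi,0,1.487-1.58]))
E
```

```text
[502.75370645 -45.48370827 106.64680565] [ 3.14066665e+00 -2.04431101e-03 -8.79827508e-03] [ 0.60477102 -1.69104526 -0.07272578] [500.98516256 -39.8774287  106.        ] (array([-1.8, -5.6,  0.6]), array([ 0.001, -0.002,  0.084]))
```

>>> {"name": "arm_command", "arguments": {"deltas": [{"hand":36,"tx":0,"ty":0,"tz":0,"wx":0,"wy":0,"wz":0},{"hand":36,"tx":0,"ty":0,"tz":0,"wx":0,"wy":0,"wz":0}]}}

```text
clock: 17.38
eef_pos: [502.2, -45.4, 106.4]
tcp_rot: [3.141, -0.001, -0.004]
contact_force: [-0.5, 0.1, 0.2]
opening: 0.422
grasp_force: 0.0
```

```bash
python3 - <<'E'
from h import *
s=r.sense();print(s["eef_pos"],s["tcp_rot"],s["contact_force"],go(lever(1.58,62,106,15.5),[np.pi,0,1.487-1.58]))
E
```

```text
[502.19046163 -45.36216648 106.39421965] [ 3.14146186e+00 -9.54946760e-04 -4.21935424e-03] [-0.50824984  0.14619141  0.1785861 ] (array([-1.2, -5.5,  0.4]), array([ 0.   , -0.001,  0.089]))
```

>>> {"name": "arm_command", "arguments": {"deltas": [{"hand":36,"tx":-1,"ty":-5.5,"tz":0,"wx":0,"wy":0,"wz":0.089},{"hand":36,"tx":0,"ty":0,"tz":0,"wx":0,"wy":0,"wz":0},{"hand":36,"tx":0,"ty":8,"tz":0,"wx":0,"wy":0,"wz":0},{"hand":36,"tx":0,"ty":0,"tz":-40,"wx":0,"wy":0,"wz":0},{"hand":44,"tx":0,"ty":0,"tz":-40,"wx":0,"wy":0,"wz":0},{"hand":44,"tx":40,"ty":0,"tz":0,"wx":0,"wy":0,"wz":0},{"hand":44,"tx":40,"ty":0,"tz":0,"wx":0,"wy":0,"wz":0},{"hand":44,"tx":40,"ty":0,"tz":0,"wx":0,"wy":0,"wz":0}]}}

```text
clock: 18.38
eef_pos: [620.6, -60.0, 186.4]
tcp_rot: [3.142, -0.0, -0.094]
contact_force: [-0.4, -0.1, 0.6]
opening: 0.517
grasp_force: 0.0
```

```bash
python3 - <<'E'
from h import *
print(go(wd(35,0,106),[np.pi,0,YAW]),r.sense()["eef_pos"])
S=imaging.grab_frame("side")
rs=cen(mask(S,(0,130,50),(6,255,255),(300,170,380,240)));print(rs)
print([(a,np.round(proj(S,lever(a,z=132)),1)) for a in (1.5,1.57,1.65,1.97)])
E
```

```text
(array([ 3.5,  5.9, 80.4]), array([ 0.   , -0.   , -0.011])) [620.57704667 -59.96930548 186.38155548]
((np.float64(342.8979591836735), np.float64(204.41836734693877)), 98, (np.int64(337), np.int64(199), np.int64(348), np.int64(211)))
[(1.5, array([343.5, 203. ])), (1.57, array([342.1, 203.9])), (1.65, array([340.2, 204.8])), (1.97, array([331. , 207.8]))]
```

>>> {"name": "arm_command", "arguments": {"deltas": [{"hand":44,"tx":3.5,"ty":6,"tz":25,"wx":0,"wy":0,"wz":-0.011},{"hand":44,"tx":0,"ty":0,"tz":30,"wx":0,"wy":0,"wz":0},{"hand":44,"tx":0,"ty":0,"tz":25,"wx":0,"wy":0,"wz":0},{"hand":44,"tx":0,"ty":-4.3,"tz":-0.4,"wx":0.167,"wy":0,"wz":0},{"hand":44,"tx":0,"ty":-4.3,"tz":-0.4,"wx":0.167,"wy":0,"wz":0},{"hand":44,"tx":0,"ty":-4.3,"tz":-0.4,"wx":0.166,"wy":0,"wz":0},{"hand":22,"tx":0,"ty":0,"tz":0,"wx":0,"wy":0,"wz":0},{"hand":22,"tx":0,"ty":0,"tz":0,"wx":0,"wy":0,"wz":0}]}}

```text
clock: 19.42
eef_pos: [622.9, -54.1, 109.8]
tcp_rot: [-2.644, 0.0, -0.084]
contact_force: [-3.2, -4.7, 6.3]
opening: 0.304
grasp_force: 49.1
```

>>> {"name": "arm_command", "arguments": {"deltas": [{"hand":22,"tx":0,"ty":0,"tz":0,"wx":0,"wy":0,"wz":0}]}}

```text
clock: 19.55
eef_pos: [622.9, -54.1, 109.8]
tcp_rot: [-2.646, -0.0, -0.082]
contact_force: [-2.7, -7.1, 4.6]
opening: 0.303
grasp_force: 49.1
```

```bash
python3 -c "
from h import *
grip(26)"
```

```text
grasp pt stand [ 33.3  -0.3 132.7] rot [-2.646 -0.    -0.082] tilt [ 0.496  0.    -0.001] F [-2.7 -7.1  4.6] M [-0.5   0.52  0.42] q [-0.36  0.55  1.69  0.53  1.12  1.01] open mm 25.9 49.064077734947205 19.55
```

Now I'll turn the nut by 0.95 rad.

>>> {"name": "arm_command", "arguments": {"deltas": [{"hand":22,"tx":0,"ty":4.1,"tz":-0.3,"wx":-0.16,"wy":0,"wz":0},{"hand":22,"tx":0,"ty":4.1,"tz":-0.3,"wx":-0.16,"wy":0,"wz":0},{"hand":22,"tx":0,"ty":4.1,"tz":-0.3,"wx":-0.16,"wy":0,"wz":0},{"hand":22,"tx":0,"ty":4.1,"tz":-0.3,"wx":-0.16,"wy":0,"wz":0},{"hand":22,"tx":0,"ty":4.1,"tz":-0.3,"wx":-0.16,"wy":0,"wz":0},{"hand":22,"tx":0,"ty":4.0,"tz":-0.3,"wx":-0.15,"wy":0,"wz":0},{"hand":22,"tx":0,"ty":0,"tz":0,"wx":0,"wy":0,"wz":0}]}}

```text
clock: 20.42
eef_pos: [621.0, -77.1, 109.5]
tcp_rot: [2.682, 0.001, -0.078]
contact_force: [-2.9, -10.1, 1.5]
opening: 0.297
grasp_force: 52.3
```

```bash
python3 -c "
from h import *
grip(26)"
```

```text
grasp pt stand [ 33.3   0.5 132.8] rot [ 2.682e+00  1.000e-03 -7.800e-02] tilt [-0.459 -0.    -0.005] F [ -2.9 -10.1   1.5] M [-1.52  0.42 -0.02] q [ 0.13  0.53  1.71 -0.52  1.07  2.07] open mm 25.3 52.31970548629761 20.425
```

>>> {"name": "arm_command", "arguments": {"deltas": [{"hand":44,"tx":0,"ty":0,"tz":0,"wx":0,"wy":0,"wz":0},{"hand":44,"tx":0,"ty":0,"tz":0,"wx":0,"wy":0,"wz":0},{"hand":44,"tx":0,"ty":-3.9,"tz":-0.3,"wx":0.15,"wy":0,"wz":0},{"hand":44,"tx":0,"ty":-3.9,"tz":-0.3,"wx":0.15,"wy":0,"wz":0},{"hand":44,"tx":0,"ty":-3.9,"tz":-0.3,"wx":0.15,"wy":0,"wz":0},{"hand":44,"tx":0,"ty":0,"tz":-40,"wx":0,"wy":0,"wz":0},{"hand":36,"tx":0,"ty":0,"tz":-40,"wx":0,"wy":0,"wz":0},{"hand":36,"tx":-40,"ty":0,"tz":0,"wx":0,"wy":0,"wz":0}]}}

```text
clock: 21.42
eef_pos: [586.6, -62.7, 190.3]
tcp_rot: [3.141, -0.009, -0.085]
contact_force: [-0.0, -0.2, -0.3]
opening: 0.42
grasp_force: 0.0
```

```bash
python3 - <<'E'
from h import *
print(go(lever(1.57,off=-1,z=106),[np.pi,0,YAW]),r.sense()["eef_pos"])
E
```

```text
(array([-88.1,   1.5,  83.5]), array([ 0.001, -0.009, -0.002])) [586.57341975 -62.74355671 190.27658422]
```

>>> {"name": "arm_command", "arguments": {"deltas": [{"hand":36,"tx":-40,"ty":0,"tz":0,"wx":0,"wy":0,"wz":0},{"hand":36,"tx":-41,"ty":1,"tz":0,"wx":0,"wy":0,"wz":0},{"hand":36,"tx":0,"ty":0,"tz":30,"wx":0,"wy":0,"wz":0},{"hand":36,"tx":0,"ty":0,"tz":30,"wx":0,"wy":0,"wz":0},{"hand":36,"tx":0,"ty":0,"tz":20,"wx":0,"wy":0,"wz":0},{"hand":36,"tx":0,"ty":0,"tz":0,"wx":0,"wy":0,"wz":0},{"hand":36,"tx":0,"ty":0,"tz":0,"wx":0,"wy":0,"wz":0}]}}

```text
clock: 22.3
eef_pos: [502.4, -56.2, 107.2]
tcp_rot: [3.141, -0.002, -0.084]
contact_force: [-1.0, 0.1, 0.6]
opening: 0.422
grasp_force: 0.0
```

```bash
cat >> h.py <<'E'
def edgeseq(a0,a1,n,arm=71,face=5,ta=-0.12,z=106,hx=-11,hy=-18,first_gap=0):
    "rows keeping pad edge (hx,hy) on lever outer face at given arm"
    s=r.sense();p=s["eef_pos"];rp=Ro.from_euler('xyz',s["tcp_rot"])
    for i in range(0,n+1):
        a=a0+(a1-a0)*i/n;e=lever(a,arm,z,face+(first_gap if i==0 else 0));Q=Ro.from_euler('xyz',[np.pi,0,1.487-a-ta]);q=e-Q.apply([hx,hy,0])
        print(np.round(rp.inv().apply(q-p),1),np.round((rp.inv()*Q).as_rotvec(),3));p,rp=q,Q
E
python3 - <<'E'
from h import *
f=force(4);print(f,r.sense()["eef_pos"])
edgeseq(1.57,.88,7,first_gap=2)
E
```

```text
(array([0.15, 0.09, 0.07]), array([0.49, 0.39, 0.86])) [502.36349943 -56.15794752 107.13368647]
[1.2 9.6 1.1] [ 0.    -0.002 -0.121]
[0.5 7.8 0. ] [ 0.     0.    -0.099]
[0.7 5.8 0. ] [ 0.     0.    -0.099]
[0.7 5.8 0. ] [-0.     0.    -0.099]
[0.7 5.8 0. ] [ 0.     0.    -0.099]
[0.7 5.8 0. ] [-0.     0.    -0.099]
[0.7 5.8 0. ] [ 0.     0.    -0.099]
[0.7 5.8 0. ] [ 0.     0.    -0.099]
```

>>> {"name": "arm_command", "arguments": {"deltas": [{"hand":36,"tx":1.2,"ty":9.6,"tz":1,"wx":0,"wy":0,"wz":-0.121},{"hand":36,"tx":0.5,"ty":7.8,"tz":0,"wx":0,"wy":0,"wz":-0.099},{"hand":36,"tx":0.7,"ty":5.8,"tz":0,"wx":0,"wy":0,"wz":-0.099},{"hand":36,"tx":0.7,"ty":5.8,"tz":0,"wx":0,"wy":0,"wz":-0.099},{"hand":36,"tx":0,"ty":0,"tz":0,"wx":0,"wy":0,"wz":0},{"hand":36,"tx":0,"ty":0,"tz":0,"wx":0,"wy":0,"wz":0}]}}

```text
clock: 23.25
eef_pos: [506.5, -84.6, 105.5]
tcp_rot: [3.141, -0.0, 0.332]
contact_force: [-0.9, -0.1, 1.0]
opening: 0.421
grasp_force: 0.4
```

```bash
python3 -c "
from h import *
edge(4)"
```

```text
a 1.276 arm 71.7 Fn 1.01 Ft 0.18 Fz 0.8 => at 62mm: 1.15 sd [0.02 0.24 0.31] t 23.45
```

>>> {"name": "arm_command", "arguments": {"deltas": [{"hand":36,"tx":0.7,"ty":5.8,"tz":0,"wx":0,"wy":0,"wz":-0.099},{"hand":36,"tx":0.7,"ty":5.8,"tz":0,"wx":0,"wy":0,"wz":-0.099},{"hand":36,"tx":0.7,"ty":5.8,"tz":0,"wx":0,"wy":0,"wz":-0.099},{"hand":36,"tx":0.7,"ty":5.8,"tz":0,"wx":0,"wy":0,"wz":-0.099},{"hand":36,"tx":0,"ty":0,"tz":0,"wx":0,"wy":0,"wz":0},{"hand":36,"tx":0,"ty":0,"tz":0,"wx":0,"wy":0,"wz":0},{"hand":36,"tx":0,"ty":0,"tz":0,"wx":0,"wy":0,"wz":0}]}}

```text
clock: 24.32
eef_pos: [518.6, -103.0, 105.1]
tcp_rot: [-3.139, 0.001, 0.729]
contact_force: [-3.3, 4.3, 4.0]
opening: 0.425
grasp_force: 2.9
```

```bash
python3 -c "
from h import *
edge(8)"
```

```text
a 0.901 arm 72.4 Fn 6.15 Ft -0.3 Fz 3.57 => at 62mm: 7.19 sd [0.14 0.13 0.15] t 24.725
```

>>> {"name": "arm_command", "arguments": {"deltas": [{"hand":36,"tx":0.5,"ty":-4,"tz":0,"wx":0,"wy":0,"wz":0},{"hand":36,"tx":0,"ty":0,"tz":0,"wx":0,"wy":0,"wz":0},{"hand":36,"tx":-0.5,"ty":4,"tz":0,"wx":0,"wy":0,"wz":0},{"hand":36,"tx":0.4,"ty":3,"tz":0,"wx":0,"wy":0,"wz":-0.05},{"hand":36,"tx":0,"ty":0,"tz":0,"wx":0,"wy":0,"wz":0},{"hand":36,"tx":0,"ty":0,"tz":0,"wx":0,"wy":0,"wz":0},{"hand":36,"tx":0,"ty":0,"tz":0,"wx":0,"wy":0,"wz":0}]}}

```text
clock: 25.6
eef_pos: [520.6, -104.8, 105.0]
tcp_rot: [-3.139, 0.001, 0.779]
contact_force: [-5.1, 6.0, 4.6]
opening: 0.421
grasp_force: 3.7
```

```bash
python3 -c "
from h import *
edge(8)"
```

```text
a 0.853 arm 72.4 Fn 7.42 Ft 0.2 Fz 3.98 => at 62mm: 8.63 sd [0.14 0.14 0.17] t 26.0
```

>>> {"name": "arm_command", "arguments": {"deltas": [{"hand":36,"tx":0.4,"ty":3,"tz":0,"wx":0,"wy":0,"wz":-0.05},{"hand":36,"tx":0,"ty":0,"tz":0,"wx":0,"wy":0,"wz":0},{"hand":36,"tx":0,"ty":0,"tz":0,"wx":0,"wy":0,"wz":0},{"hand":36,"tx":0,"ty":0,"tz":0,"wx":0,"wy":0,"wz":0},{"hand":36,"tx":0,"ty":0,"tz":0,"wx":0,"wy":0,"wz":0}]}}

```text
clock: 26.62
eef_pos: [522.8, -106.7, 105.0]
tcp_rot: [-3.139, 0.001, 0.829]
contact_force: [-5.8, 5.8, 5.4]
opening: 0.421
grasp_force: 3.8
```

```bash
python3 -c "
from h import *
edge(8)"
```

```text
a 0.805 arm 72.5 Fn 7.37 Ft 0.25 Fz 4.2 => at 62mm: 8.57 sd [0.12 0.18 0.25] t 27.025
```

>>> {"name": "arm_command", "arguments": {"deltas": [{"hand":36,"tx":0,"ty":-1.2,"tz":0,"wx":0,"wy":0,"wz":0},{"hand":36,"tx":0,"ty":0,"tz":0,"wx":0,"wy":0,"wz":0},{"hand":36,"tx":0,"ty":0,"tz":0,"wx":0,"wy":0,"wz":0},{"hand":36,"tx":0,"ty":0,"tz":0,"wx":0,"wy":0,"wz":0}]}}

```text
clock: 27.52
eef_pos: [522.7, -106.6, 105.1]
tcp_rot: [-3.14, 0.001, 0.83]
contact_force: [-4.8, 3.3, 2.7]
opening: 0.423
grasp_force: 2.7
```

```bash
python3 -c "
from h import *
edge(8)"
```

```text
a 0.807 arm 72.4 Fn 5.29 Ft 1.13 Fz 2.96 => at 62mm: 6.06 sd [0.09 0.2  0.22] t 27.925
```

The plateau reading straddles 7.5 to 8 N, at 7.2 to 8.6 pushed and about 6.1 after backing off. That matches 0.95 rad more from the 6.3 N reading, so the setting is good. Now I'll fold the lever home.

```bash
python3 - <<'E'
from h import *
edgeseq(.80,.0,9,z=106)
E
```

```text
[ 0.6  1.  -0.9] [-0.001  0.001  0.023]
[0.6 5.2 0. ] [-0.     0.    -0.089]
[0.6 5.2 0. ] [ 0.     0.    -0.089]
[0.6 5.2 0. ] [ 0.     0.    -0.089]
[0.6 5.2 0. ] [ 0.     0.    -0.089]
[0.6 5.2 0. ] [-0.     0.    -0.089]
[0.6 5.2 0. ] [ 0.     0.    -0.089]
[0.6 5.2 0. ] [ 0.     0.    -0.089]
[0.6 5.2 0. ] [ 0.     0.    -0.089]
[0.6 5.2 0. ] [ 0.     0.    -0.089]
```

>>> {"name": "arm_command", "arguments": {"deltas": [{"hand":36,"tx":0.6,"ty":1,"tz":-0.5,"wx":0,"wy":0,"wz":0.02},{"hand":36,"tx":0.6,"ty":5.2,"tz":0,"wx":0,"wy":0,"wz":-0.089},{"hand":36,"tx":0.6,"ty":5.2,"tz":0,"wx":0,"wy":0,"wz":-0.089},{"hand":36,"tx":0.6,"ty":5.2,"tz":0,"wx":0,"wy":0,"wz":-0.089},{"hand":36,"tx":0.6,"ty":5.2,"tz":0,"wx":0,"wy":0,"wz":-0.089},{"hand":36,"tx":0.6,"ty":5.2,"tz":0,"wx":0,"wy":0,"wz":-0.089},{"hand":36,"tx":0.6,"ty":5.2,"tz":0,"wx":0,"wy":0,"wz":-0.089},{"hand":36,"tx":0,"ty":0,"tz":0,"wx":0,"wy":0,"wz":0}]}}

```text
clock: 28.92
eef_pos: [553.2, -120.2, 105.6]
tcp_rot: [3.141, 0.001, 1.344]
contact_force: [-0.4, -0.1, 0.1]
opening: 0.417
grasp_force: 0.4
```

```bash
python3 - <<'E'
from h import *
edge(2)
edgeseq(.26,.0,3,z=106)
E
```

```text
a 0.25 arm 71.4 Fn 0.24 Ft 0.61 Fz -0.38 => at 62mm: 0.23 sd [0.14 0.08 0.32] t 29.025
[ 0.5 -0.7 -0.3] [ 0.001  0.    -0.005]
[0.6 5.1 0. ] [ 0.     0.    -0.087]
[0.6 5.1 0. ] [-0.     0.    -0.087]
[0.6 5.1 0. ] [ 0.     0.    -0.087]
```

>>> {"name": "arm_command", "arguments": {"deltas": [{"hand":36,"tx":0.6,"ty":4.8,"tz":0,"wx":0,"wy":0,"wz":-0.087},{"hand":36,"tx":0.6,"ty":5,"tz":0,"wx":0,"wy":0,"wz":-0.087},{"hand":36,"tx":0.6,"ty":5,"tz":0,"wx":0,"wy":0,"wz":-0.087},{"hand":36,"tx":0,"ty":1,"tz":0,"wx":0,"wy":0,"wz":0},{"hand":36,"tx":0,"ty":0,"tz":0,"wx":0,"wy":0,"wz":0}]}}

```text
clock: 29.65
eef_pos: [568.0, -119.9, 105.6]
tcp_rot: [-3.14, -0.0, 1.603]
contact_force: [-4.9, 1.2, 1.8]
opening: 0.423
grasp_force: 2.5
```

```bash
python3 - <<'E'
from h import *
edge(3)
E
```

```text
a 0.001 arm 71.3 Fn 4.86 Ft -0.76 Fz 1.66 => at 62mm: 5.64 sd [0.26 0.22 0.2 ] t 29.8
```

>>> {"name": "arm_command", "arguments": {"deltas": [{"hand":36,"tx":0,"ty":1,"tz":0,"wx":0,"wy":0,"wz":0},{"hand":36,"tx":0,"ty":0,"tz":0,"wx":0,"wy":0,"wz":0}]}}

```text
clock: 30.05
eef_pos: [568.0, -119.9, 105.5]
tcp_rot: [-3.139, -0.0, 1.603]
contact_force: [-7.2, 1.3, 3.6]
opening: 0.42
grasp_force: 4.1
```

```bash
python3 - <<'E'
from h import *
edge(3)
E
```

```text
a 0.0 arm 71.3 Fn 7.93 Ft -0.72 Fz 3.85 => at 62mm: 9.15 sd [0.17 0.51 0.28] t 30.2
```

>>> {"name": "arm_command", "arguments": {"deltas": [{"hand":36,"tx":0,"ty":-10,"tz":0,"wx":0,"wy":0,"wz":0},{"hand":36,"tx":0,"ty":0,"tz":-40,"wx":0,"wy":0,"wz":0},{"hand":36,"tx":0,"ty":0,"tz":-50,"wx":0,"wy":0,"wz":0},{"hand":36,"tx":-50,"ty":-30,"tz":0,"wx":0,"wy":0,"wz":0},{"hand":36,"tx":-50,"ty":-50,"tz":0,"wx":0,"wy":0,"wz":0},{"hand":36,"tx":-50,"ty":-50,"tz":0,"wx":0,"wy":0,"wz":0},{"hand":36,"tx":-50,"ty":-50,"tz":0,"wx":0,"wy":0,"wz":0},{"hand":36,"tx":0,"ty":0,"tz":0,"wx":0,"wy":0,"wz":0}]}}

```text
clock: 31.2
eef_pos: [401.1, -311.3, 196.2]
tcp_rot: [3.14, 0.002, 1.599]
contact_force: [0.2, 0.7, 0.1]
opening: 0.419
grasp_force: 0.0
```

```bash
python3 - <<'E'
from h import *
S=imaging.grab_frame("side");T=imaging.grab_frame("top");print(r.sense()["eef_pos"])
a=cv2.resize(S["image"][150:300,150:370],None,fx=1.8,fy=1.8,interpolation=cv2.INTER_CUBIC)
b=cv2.resize(T["image"][120:300,160:410],None,fx=1.5,fy=1.5,interpolation=cv2.INTER_CUBIC)
cv2.imwrite("pics/h.png",np.hstack([a,b])[:,:,::-1])
E
```

```text
[ 403.44628789 -309.05940812  196.12999033]
```

View pics/h.png

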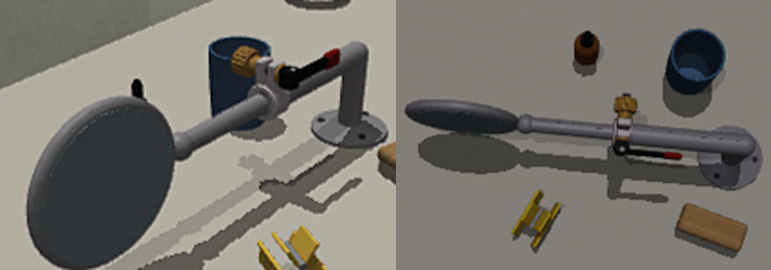

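The lever lies home along the tube, with the paddle at (672,155) in the top view. The mirror, cup, dropper, clip and brush have not moved. The last 1 mm of commanded push only raised the force (5.6 to 9.2 N) with no movement, so the lever is on its stop. I'm handing in.

```bash
python3 -c "
from rig import r
print(r.sign_off())"
```

```text
the job is handed in; nothing more can be done
None
```

I set the clamp and handed the job in at about 31 s, but no verdict came back. The nut was run up about 2.3 rad with the lever open (about 1.5 rad for the first turn, 1.57 for the second). The hardest push on closing read 7.2 to 8.6 N against the wanted 7.5 to 8 N, the lever is home on its stop, and the mirror and everything on the ledge look unmoved.

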